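Clear the table saw and hold its sprung guard open at the index

TASK

The little table saw's blade is to be inspected: with the wooden push block, sweep the three offcuts off the saw table into the catch tray on its side (never touching them with the gripper itself), then stand the push block upright back on the bench and let go of it. Then lift the sprung blade guard by its bar until it is in line with the index arm beside it, and finish while still holding it there. Leave the index arm and everything else on the bench as they are.

Things in the scene. Friction and masses are not known exactly. Their poses are not given: they have to be found in the camera images.
- saw: small benchtop table saw, fixed. Origin on the bench under the middle of its table; x away from the robot, y left, z up. Flat steel table 300 (x) x 360 (y) mm, top 90 mm above the bench. In this frame the guard covers y = 60 to 150 mm, the catch tray hangs on the right edge (y = -300 to -180, x = -150 to 90 mm), the offcuts lie at x = -125 to 25, y = -160 to -15 mm
- table_top (a point): middle of the saw table's top surface (z = 90 mm above the bench); axes as the saw's
- tray_in (a point): middle of the steel catch tray's inner floor, 24 mm above the bench, axes as the saw's. Open above, inside 232 (x) x 112 (y) mm, walls 4 mm thick, rims 80 mm above the bench, 10 mm lower than the saw table, so pieces pushed over the table's right edge drop in
- push_block_grip (a point): point in the middle of the upright grip post of the loose wooden push block (about 0.25 kg), 90 mm above its underside. Sole 150 (x) x 36 (y) x 30 mm (z); over its middle a 26 x 26 mm square post up to 110 mm above the underside. x along the sole, z up. It stands on the bench, left or right of the saw
- guard (a joint): opening angle of the blade guard, rad: 0 shut, grows as its robot-side edge is lifted, stop at 1.4. A spring (0.54 + 0.6 x angle, N m) and its weight (0.25 kg) shut it when let go; lifting at the bar takes about 4 to 10 N. A black hood 155 mm long, 90 mm wide, top 142 mm above the bench, hinged along its far edge
- guard_bar (a point): middle of the guard's round steel grip bar, 12 mm diameter, 80 mm free length along the saw's y, on two brackets, 29 mm of free space between it and the guard's front edge. With the guard shut it lies 195 mm from the hinge axis towards the robot and 12 mm above the axis, 152 mm above the bench. Turns with the guard
- guard_hinge (a point): point on the guard's hinge axis, in the middle of the guard's width, 140 mm above the bench; fixed to the saw, axes as the saw's. The hinge axis runs along the saw's y
- index (a joint): angle of the index arm, rad, counted as the guard's: the guard is at the mark when both are equal. A flat steel arm, 100 mm long and 9 mm high, beside the guard on its left (+y), on the same axis by a small steel disc; set between 0.4 and 0.85, held by friction
- index_tip (a point): tip (robot-side, raised end) of the index arm, 100 mm from the hinge axis, 61 mm to the left of the guard's middle; it stands 179 to 215 mm above the bench, so carry things round or over it
- offcut_long_mid (a point): centre of a loose pine offcut, 38 x 20 x 18 mm, 14 g, lying on the open part of the saw table, any yaw
- offcut_cube_mid (a point): centre of a loose pine offcut, 24 x 24 x 24 mm, 14 g, lying on the open part of the saw table, any yaw
- offcut_flat_mid (a point): centre of a loose pine offcut, 32 x 28 x 15 mm, 14 g, lying on the open part of the saw table, any yaw
- screw_jar: closed glass jar with a steel cap, 64 mm across, 85 mm high; origin under its centre. Bystander
- arbor_wrench: flat steel wrench, 130 mm, lying across the far part of the saw table. Bystander
- tape_measure: grey tape measure, 70 x 35 x 62 mm, on the bench; origin under its centre. Bystander
- screwdriver: screwdriver, 200 mm, lying on the bench. Bystander
- glue: white glue bottle, 60 mm across, 170 mm high; origin under its centre. Bystander
- mug: blue mug, 80 mm across, 90 mm high; origin under its centre. Bystander
Mind the look-alikes: they are no part of the job. Of the things shaped like the part that bears push_block_grip, the wooden one is meant.

How it is judged:
On the way, in this order (a step that is already met when the one before it is completed fails the run):
1. all three offcuts are in the catch tray (x of offcut_long_mid in the frame of tray_in between -0.12 and 0.12 m and y of offcut_long_mid in the frame of tray_in between -0.06 and 0.06 m and z of offcut_long_mid in the frame of tray_in between -0.005 and 0.045 m and x of offcut_cube_mid in the frame of tray_in between -0.12 and 0.12 m and y of offcut_cube_mid in the frame of tray_in between -0.06 and 0.06 m and z of offcut_cube_mid in the frame of tray_in between -0.005 and 0.045 m and x of offcut_flat_mid in the frame of tray_in between -0.12 and 0.12 m and y of offcut_flat_mid in the frame of tray_in between -0.06 and 0.06 m and z of offcut_flat_mid in the frame of tray_in between -0.005 and 0.045 m), for 0.1 s.
2. the push block stands on the bench, let go (height (world z) of push_block_grip between 0.082 and 0.098 m and angle between push_block_grip's own z axis and vertical below 0.12 rad and contact force between the fingers and push_block below 0.1 N and linear speed of push_block below 0.02 m/s), for 0.2 s.
3. the guard is held by the gripper in line with the index arm (angle between the x axis of guard_bar and the x axis of index_tip, either way round below 0.08 rad and contact force between the fingers and guard above 1 N and contact force between guard and push_block below 0.1 N and velocity of joint guard between -0.1 and 0.1 rad/s), for 0.3 s.
At the end, for the whole second after the job is handed in: The gripper is holding the guard (fingers press on it with over 1 N, the push block does not prop it), at rest, within 0.08 rad of the index arm; the three offcuts lie in the catch tray; the push block stands upright on the bench, untouched and still (all of step 1 and all of step 2 and all of step 3); the arm keeps its last pose, push and grip.
It fails at once if the gripper or arm itself touches an offcut (contact force between any of the fingers, the arm and offcut_long above 0.3 N or contact force between any of the fingers, the arm and offcut_cube above 0.3 N or contact force between any of the fingers, the arm and offcut_flat above 0.3 N).
It fails at once if the index arm is shifted (distance of index_tip from where it was at the start of the episode above 0.008 m).
It fails at once if a bystander is knocked or moved by more than 30 mm (distance of any of screw_jar, arbor_wrench, tape_measure, screwdriver, glue, mug from where it was at the start of the episode above 0.03 m).
It also fails if it takes over 72 s, if anything falls off the work surface, if the arm or the gripper's body presses on something with over 40 N, if the wrist force passes 120 N, or if a joint passes its speed limit or range.

ROBOT

A 6-joint arm with a two-finger parallel gripper is mounted at the origin on the work surface. World frame = base frame: x ahead of the robot, y to its left, z up, the work surface at z = 0. Lengths are in m, angles in rad, forces in N, time in s.
With the tool pointing down it reaches from about 0.25 to 0.775 m from the base axis. Payload 4 kg.
Tool frame: the origin (TCP) lies at the very end of the fingers, on their centre line; the grasp point (between the pads) lies 19 mm behind it (robot.pinch_z is the distance from the TCP to the grasp point, in m); z points along the fingers, y is the line along which they close (so a half turn about z gives the same grasp; the last joint's range is limited). The gripper opens to 94 mm and grips with 3 to 60 N. Pads are 16 mm wide; open, the fingers measure 119 mm over their backs; the gripper's body (75 mm by 177 mm) begins 78 mm behind the grasp point.
Start: joints at [-1.378, 0.087, 1.371, -0, 1.684, -0.103], TCP at [0.16, -0.526, 0.206] pointing down, gripper open.
Joint ranges: [-3.1, 3.1], [-0.76, 2.03], [0.27, 2.55], [-1.08, 4.22], [0.17, 2.65], [-2.57, 2.57]. Speed limits (rad/s): [2.79, 2.79, 3.14, 3.14, 3.14, 3.14].

INTERFACE

Orientations are given as [roll, pitch, yaw] about the fixed x, y, z axes, in that order (R = Rz(yaw) Ry(pitch) Rx(roll)).
In Python, from bench import robot gives the robot as it stands.
- The arm moves only by the tool arm_command, never from a script. Its argument "targets" is one flat list of numbers, 7 for each row, row after row: the turn, a rotation vector about the tool's x, y, z in degrees, then the shift along the tool's x, y, z in mm, then the closure, from -1 (fully open) to 1 (shut). In form: [ax, ay, az, x, y, z, hand, ax, ay, az, x, y, z, hand, ...]. A call has 1 to 20 rows; each row is the pose to reach, as a shift and turn from the pose commanded when the call began, along the tool's axes at that moment; what a row does not reach only later rows make up. A row lasts 1/10 s, in which the tool goes at most 50 mm and 8.59 degrees, less where a joint would pass 70% of its speed; a pose out of reach is approached as far as the arm can. A call with a gripper value outside its range is refused whole. The fingers move at their own pace and stop on an object; the grip force is fixed at half the most. Time passes only in rows, so rows that repeat a pose let the fingers close. It gives the time, the measured TCP pose, the force, the opening and the grip force at its end, in the units of the state.
- robot.get_obs(): the state, without advancing time (a new reading comes with each control period).
- robot.snapshot(name): name is "side" or "top"; returns a dict with "color" (420x560x3 uint8, red, green, blue), "range_z" (420x560 float32, m along the optical axis (not along the pixel's ray), 0 where there is no reading), "fx", "fy", "cx", "cy" (pixels), "dist_coeffs" ([k1, k2, p1, p2, k3] as OpenCV has them; the pictures are not rectified), "T" (4x4, takes a point from camera to world coordinates). Camera axes: x right, y down, z forward; pixel columns grow to the right and rows downward; lengths in m; the calibration is good to about 2 mm. A picture is of the moment at which its call begins.
- robot.close_job(): hands the job in; it is judged then, once.
The state is a dict: "time": time; "joint_positions": joint angles; "qvel": joint speeds; "joint_torque": joint torques, N m; "tool_pos": TCP position; "ee_rot": TCP orientation; "wrist_force": force on the tool from outside, world axes, zero at the start; "wrist_torque": the same for the moment, N m; "width": finger opening in m; "finger_force": force on a finger pad.
Only numpy, scipy, OpenCV 4.12 (cv2) and the standard library are available. Lean on these libraries where they do the work, as an engineer would, in place of code of your own. Each camera call takes 0.05 s, during which the arm holds its last target. There are 200 camera calls.

## Working session

There is one attempt and no reset: what is moved stays moved. The work goes in short steps, Python scripts to look and compute and a tool call to move; the robot and the scene stay as the last step left them, time stands still between calls to the robot, and variables do not carry over. Pictures are saved under pics/ and viewed, at most 10 in all, crops included, and the job is handed in when it is done.

Besides the shell and the picture viewer there is one more tool, called after ">>>" as a command line: name --argument value ..., lists and objects as JSON in quotes. arm_command: Moves the arm, as the interface text tells. Its arguments: {"type":"object","properties":{"targets":{"type":"array"}},"required":["targets"]}

```bash
ls; mkdir -p pics; cat > h.py <<'E'
import numpy as np, cv2
from bench import robot
def snap(n):
    s=robot.snapshot(n); s['K']=np.array([[s['fx'],0,s['cx']],[0,s['fy'],s['cy']],[0,0,1.]]); s['d']=np.array(s['dist_coeffs']);s['T']=np.array(s['T']); return s
def rays(s,uv):
    p=cv2.undistortPoints(np.float64(uv).reshape(-1,1,2),s['K'],s['d']).reshape(-1,2)
    return np.c_[p,np.ones(len(p))]@s['T'][:3,:3].T
def onplane(s,uv,z):
    r=rays(s,uv);o=s['T'][:3,3];return o+r*((z-o[2])/r[:,2])[:,None]
def cloud(s):
    H,W=s['range_z'].shape;u,v=np.meshgrid(np.arange(W),np.arange(H))
    r=rays(s,np.stack([u,v],-1).reshape(-1,2).astype(float))
    return (s['T'][:3,3]+r*s['range_z'].reshape(-1,1)).reshape(H,W,3)
def proj(s,P):
    Ti=np.linalg.inv(s['T']);return cv2.projectPoints(np.float64(P).reshape(-1,1,3),cv2.Rodrigues(Ti[:3,:3])[0],Ti[:3,3],s['K'],s['d'])[0].reshape(-1,2)
E
python3 - <<'E'
from h import *
for n in('top','side'):
    s=snap(n); cv2.imwrite(f'pics/{n}0.png',s['color'][...,::-1]); np.savez(f'{n}0.npz',**s); print(n,s['T'].round(3).tolist(),s['fx'],s['dist_coeffs'])
print(robot.get_obs())
E
```

```text
pics
top [[0.011, -0.998, 0.058, 0.418], [-1.0, -0.01, 0.02, 0.002], [-0.019, -0.058, -0.998, 1.274], [0.0, 0.0, 0.0, 1.0]] 390.7874124461569 [0.0112487 0.        0.        0.        0.       ]
side [[0.997, -0.056, 0.045, 0.436], [-0.072, -0.695, 0.715, -0.913], [-0.009, -0.717, -0.697, 1.047], [0.0, 0.0, 0.0, 1.0]] 501.70428454642 [-0.15484114  0.          0.          0.          0.        ]
{'time': 0.1, 'joint_positions': array([-1.37809685e+00,  8.79266117e-02,  1.37202307e+00,  7.83393170e-06,
        1.68361525e+00, -1.03094333e-01]), 'qvel': array([-3.85192990e-04, -1.10046586e-03, -4.43089035e-03, -8.98557348e-04,
        7.05388211e-05, -1.99309369e-03]), 'joint_torque': array([ 2.63321308e-03, -3.41251194e+01, -3.03301978e+01,  7.20780459e-02,
        3.03666014e-02, -9.29502994e-05]), 'tool_pos': array([ 0.1602356 , -0.52565148,  0.20443696]), 'ee_rot': array([-3.13963165e+00, -2.10715120e-04,  2.95794477e-01]), 'wrist_force': array([ 0.0749694 , -0.15666401,  0.319252  ]), 'wrist_torque': array([-0.00615669,  0.03158905, -0.03892841]), 'finger_force': 0.0, 'width': 0.09381752182142043}
```

View pics/top0.png

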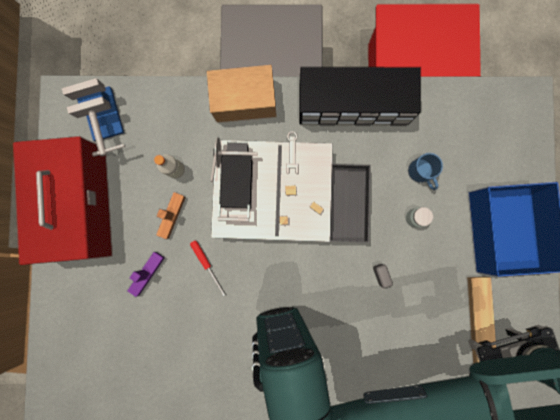

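View pics/side0.png

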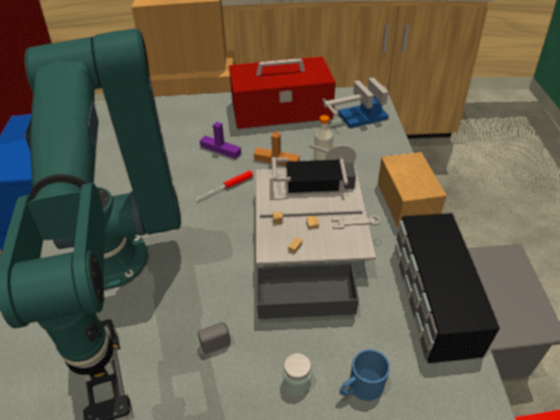

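The wooden-orange T block is at top (171,215) / side (276,152). Other candidates are the purple block at top (146,274) / side (219,143), and the pale plank at (481,315), which has no post. Offcuts are at top (291,190), (316,208) and (284,220). The tray is at (351,203) and the guard at (236,180). I'll check the choice in a close crop and measure.

```bash
python3 - <<'E'
from h import *
t=dict(np.load('top0.npz'));s=dict(np.load('side0.npz'))
a=cv2.resize(t['color'][130:300,120:380,::-1],None,fx=3,fy=3,interpolation=2)[:, :780];cv2.imwrite('pics/c1.png',a)
C=cloud(t);hsv=cv2.cvtColor(t['color'],cv2.COLOR_RGB2HSV)
np.save('C.npy',C)
# wood block
m=cv2.inRange(hsv,(5,120,60),(25,255,255)); m[:, :]*=1
n,l,st,ce=cv2.connectedComponentsWithStats(m)
for i in range(1,n):
    if st[i,4]>15 and 130<ce[i][0]<340 and 140<ce[i][1]<260:
        P=C[l==i]; print(st[i],ce[i].round(1),hsv[l==i].mean(0).round(),'z',np.percentile(P[:,2],[5,50,95]).round(3))
        r=cv2.minAreaRect(np.argwhere(l==i)[:,::-1].astype(np.float32));print('  rect',r,'xyz mean',P.mean(0).round(3))
# saw table plane
T=(abs(C[...,2]-.09)<.006)&(t['color'].min(2)>120);T=cv2.morphologyEx(T.astype(np.uint8),cv2.MORPH_CLOSE,np.ones((9,9)))
n,l,st,ce=cv2.connectedComponentsWithStats(T);i=1+st[1:,4].argmax();print(st[i])
pts=np.argwhere(l==i)[:,::-1].astype(float);W=onplane(t,pts,.09)[:,:2].astype(np.float32);r=cv2.minAreaRect(W);print('table',r,cv2.boxPoints(r).tolist())
E
```

```text
[154 155  11  10  80] [159.1 159.8] [ 14. 165. 196.] z [0.155 0.169 0.174]
  rect ((159.00001525878906, 160.00001525878906), (9.899494171142578, 8.485280990600586), 45.0) xyz mean [0.636 0.384 0.164]
[157 193  27  46 604] [169.5 215.3] [ 12. 148. 178.] z [0.024 0.031 0.11 ]
  rect ((167.2123565673828, 214.16058349609375), (18.693342208862305, 45.89301681518555), 22.16634750366211) xyz mean [0.482 0.387 0.045]
[ 211  132  121  110 9270]
table ((0.5755457878112793, 0.06194639950990677), (0.3591141998767853, 0.33157879114151), 88.69719696044922) [[0.40571680665016174, -0.11379485577344894], [0.7372099161148071, -0.12133371084928513], [0.7453747987747192, 0.23768764734268188], [0.41388165950775146, 0.24522650241851807]]
```

View pics/c1.png

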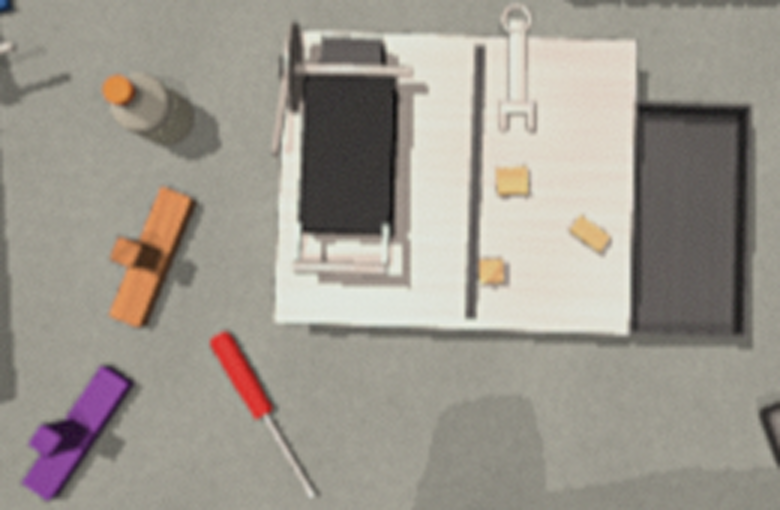

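Crop: the brown wooden T block, with post top near full-image pixel (162,213), is the one; the purple one is the look-alike. The three offcuts lie at full-image pixels (291,190), (316,208) and (284,220). Now I'll measure the poses.

```bash
python3 - <<'E'
from h import *
t=dict(np.load('top0.npz'));s=dict(np.load('side0.npz'))
C=np.load('C.npy');hsv=cv2.cvtColor(t['color'],cv2.COLOR_RGB2HSV)
m=(t['color'].min(2)>110)&(abs(C[...,2]-.09)<.006)
def edge(rows=None,cols=None,side=0):
    o=[]
    if rows is not None:
        for v in rows:
            k=np.flatnonzero(m[v,205:340])+205; o.append((k[side]+(-.5 if side==0 else .5),v))
    else:
        for u in cols:
            k=np.flatnonzero(m[132:250,u])+132; o.append((u,k[side]+(-.5 if side==0 else .5)))
    return onplane(t,o,.09)
for nm,e in dict(right=edge(rows=range(160,235),side=-1),left=edge(rows=range(200,235),side=0),front=edge(cols=range(220,325),side=-1),back=edge(cols=range(305,325),side=0)).items():
    v=cv2.fitLine(e[:,:2].astype(np.float32),cv2.DIST_HUBER,0,.01,.01).ravel();print(nm,v.round(4),'ang',np.degrees(np.arctan2(v[1],v[0])).round(2))
# offcuts
o=cv2.inRange(hsv,(12,60,120),(32,255,255));o[:, :275]=0;o[:,332:]=0;o[:180]=0;o[230:]=0
n,l,st,ce=cv2.connectedComponentsWithStats(o)
for i in range(1,n):
    if st[i,4]>15:
        px=np.argwhere(l==i)[:,::-1]; z=np.median(C[l==i][:,2]);r=cv2.minAreaRect(onplane(t,px.astype(float),z)[:,:2].astype(np.float32));print('off',ce[i].round(),z.round(3),np.round(r[0],3),np.round(r[1],3),round(r[2]))
# block
m2=cv2.inRange(hsv,(5,90,40),(25,255,255));m2[:, :140]=0;m2[:,195:]=0;m2[:188]=0;m2[250:]=0
P=C[m2>0]
a=P[abs(P[:,2]-.03)<.006];b=P[P[:,2]>.10]
r=cv2.minAreaRect(a[:,:2].astype(np.float32));print('sole',r);print(a[:,2].mean(),'post top',b.mean(0),np.percentile(b,[2,98],axis=0).round(3).tolist(),len(b))
v=cv2.fitLine(a[:,:2].astype(np.float32),2,0,.01,.01).ravel();print(v,np.degrees(np.arctan2(v[1],v[0])))
# index arm candidates: points left of guard
reg=C[140:215,205:262].reshape(-1,3);col=t['color'][140:215,205:262].reshape(-1,3);uv=np.stack(np.meshgrid(np.arange(205,262),np.arange(140,215)),-1).reshape(-1,2)
k=(reg[:,2]>.148);
for q in np.flatnonzero(k): print(uv[q].tolist(),reg[q].round(3).tolist(),col[q].tolist()) if q%2==0 else 0
E
```

```text
right [ 0.9996 -0.0267  0.5455 -0.1171] ang -1.53
left [ 0.9995 -0.0321  0.473   0.2438] ang -1.84
front [0.024  0.9997 0.4094 0.0591] ang 88.62
back [ 0.0619  0.9981  0.7058 -0.0691] ang 86.45
off [290. 190.] 0.105 [0.56  0.006] [0.027 0.03 ] 1
off [316. 208.] 0.108 [ 0.506 -0.073] [0.038 0.021] 57
off [283. 220.] 0.113 [0.468 0.026] [0.024 0.024] 1
sole ((0.4828609526157379, 0.3909028470516205), (0.037944547832012177, 0.14796164631843567), 69.15193176269531)
0.029937133441916324 post top [0.48168884 0.38459949 0.12407634] [[0.468, 0.376, 0.102], [0.495, 0.404, 0.115]] 78
[ 0.9367378  -0.35003197  0.4828534   0.38947845] -20.48927
[217, 140] [0.693, 0.216, 0.171] [92, 87, 80]
[216, 141] [0.688, 0.217, 0.18] [145, 135, 126]
[218, 141] [0.696, 0.218, 0.15] [64, 60, 56]
[215, 142] [0.685, 0.22, 0.183] [172, 163, 151]
[217, 142] [0.689, 0.218, 0.163] [87, 82, 76]
[216, 143] [0.682, 0.217, 0.181] [131, 123, 114]
[218, 143] [0.689, 0.217, 0.153] [63, 58, 56]
[215, 144] [0.679, 0.22, 0.182] [182, 172, 160]
[217, 144] [0.683, 0.217, 0.166] [72, 66, 62]
[216, 145] [0.677, 0.218, 0.179] [121,
[... 3960 characters left out ...]
48] [122, 125, 118]
[219, 206] [0.505, 0.21, 0.153] [214, 222, 212]
[249, 206] [0.506, 0.124, 0.152] [152, 156, 148]
[248, 207] [0.503, 0.127, 0.151] [209, 217, 206]
[218, 209] [0.496, 0.213, 0.152] [226, 230, 223]
[248, 209] [0.497, 0.126, 0.154] [210, 218, 206]
[219, 210] [0.493, 0.21, 0.154] [201, 208, 197]
[249, 210] [0.494, 0.124, 0.15] [149, 148, 139]
[218, 211] [0.491, 0.213, 0.15] [222, 226, 215]
[248, 211] [0.491, 0.126, 0.155] [215, 222, 209]
[219, 212] [0.487, 0.21, 0.155] [186, 192, 180]
[218, 213] [0.485, 0.213, 0.151] [218, 224, 212]
[248, 213] [0.486, 0.126, 0.153] [219, 224, 211]
[219, 214] [0.482, 0.209, 0.157] [193, 198, 186]
[247, 214] [0.482, 0.129, 0.155] [225, 227, 218]
```

```bash
python3 - <<'E'
from h import *
t=dict(np.load('top0.npz'));s=dict(np.load('side0.npz'))
C=np.load('C.npy').reshape(-1,3);c=t['color'].reshape(-1,3)
k=(C[:,1]>.135)&(C[:,1]<.2)&(C[:,0]>.44)&(C[:,0]<.5)&(C[:,2]>.135)&(C[:,2]<.17);print('bar',k.sum(),np.median(C[k],0),C[k].min(0),C[k].max(0))
k=(c.min(1)>140)&(C[:,1]>.223)&(C[:,1]<.2345)&(C[:,0]>.565)&(C[:,0]<.64)&(C[:,2]>.15)&(C[:,2]<.25)
v=cv2.fitLine(C[k][:,[0,2]].astype(np.float32),cv2.DIST_HUBER,0,.001,.001).ravel();print('idx top',k.sum(),v,np.arctan2(-v[1],v[0]),C[k].min(0),C[k].max(0))
D=cloud(s).reshape(-1,3);d=s['color'].reshape(-1,3)
for lo,hi in((.222,.24),):
    k=(D[:,1]>lo)&(D[:,1]<hi)&(D[:,0]>.56)&(D[:,0]<.64)&(D[:,2]>.13)&(D[:,2]<.25);Q=D[k]
    print('side idx',k.sum());
    for x in np.arange(.56,.7,.01):
        q=Q[abs(Q[:,0]-x)<.005]; print(round(x,2),len(q),(np.percentile(q[:,2],[0,50,100]).round(3) if len(q) else ''))
k=(D[:,1]>.135)&(D[:,1]<.2)&(D[:,0]>.44)&(D[:,0]<.5)&(D[:,2]>.135)&(D[:,2]<.17);print('bar side',k.sum(),np.median(D[k],0),D[k].min(0),D[k].max(0))
b=C[(C[:,2]>.105)&(abs(C[:,0]-.4825)<.04)&(abs(C[:,1]-.389)<.04)&(C[:,2]<.118)];print('post',len(b),np.median(b,0),b.min(0),b.max(0))
# other items on bench: height map clusters near front
k=(C[:,2]>.02)&(C[:,2]<.15)&(C[:,0]>.2)&(C[:,0]<.42)&(C[:,1]>-.35)&(C[:,1]<.35);print('tape',C[k&(C[:,1]<-.1)].min(0),C[k&(C[:,1]<-.1)].max(0))
E
cat > fk.py <<'E'
E
rm fk.py
```

```text
bar 93 [0.46724204 0.16877254 0.15611867] [0.46165172 0.13643298 0.14999346] [0.47349252 0.19985184 0.16374592]
idx top 41 [ 0.9195415  -0.392993    0.6079113   0.17028135] 0.40388423 [0.57884792 0.22382155 0.15527314] [0.63781972 0.23055636 0.18275634]
side idx 76
0.56 0 
0.57 3 [0.178 0.179 0.179]
0.58 15 [0.172 0.178 0.183]
0.59 12 [0.168 0.172 0.179]
0.6 11 [0.162 0.169 0.174]
0.61 14 [0.157 0.166 0.17 ]
0.62 10 [0.139 0.16  0.166]
0.63 4 [0.136 0.139 0.164]
0.64 7 [0.135 0.143 0.173]
0.65 0 
0.66 0 
0.67 0 
0.68 0 
0.69 0 
bar side 60 [0.47016942 0.16763211 0.15786843] [0.46462142 0.13569885 0.15160892] [0.47636871 0.1999906  0.16209995]
post 69 [0.48265372 0.38961371 0.10979641] [0.46752132 0.37523751 0.10563139] [0.49749308 0.40413599 0.11573973]
tape [ 0.26405683 -0.31081348  0.02015884] [ 0.41999869 -0.10071866  0.09509199]
```

```bash
cat > go.py <<'E'
# usage: go.py [rpy_deg of target | -] x y z ... : tool-frame rotvec(deg)+shift(mm) from present pose to each target
import sys
from h import *
from scipy.spatial.transform import Rotation as R
o=robot.get_obs();r0=R.from_euler('xyz',o['ee_rot'])
print('t',o['time'],'tcp',o['tool_pos'].round(4),'rpy',np.degrees(o['ee_rot']).round(1),'w',round(o['width'],4),'F',o['wrist_force'].round(1),o['finger_force'].round(1) if hasattr(o['finger_force'],'round') else o['finger_force'])
a=list(map(float,sys.argv[1:]))
for i in range(0,len(a),6):
    rt=R.from_euler('xyz',a[i:i+3],degrees=True);p=np.array(a[i+3:i+6])
    print(((r0.inv()*rt).as_rotvec(degrees=True)).round(1),((r0.inv().apply(p-o['tool_pos']))*1000).round(1))
E
python3 go.py 180 0 17 .16 -.526 .33 180 0 43 .36 0 .33 180 0 69.5 .4827 .3896 .33
```

```text
t 0.1 tcp [ 0.1602 -0.5257  0.2044] rpy [-179.9   -0.    16.9] w 0.0938 F [ 0.1 -0.2  0.3] 0.0
[-0.1 -0.  -0.1] [  -0.3    0.  -125.6]
[ -0.1  -0.  -26.1] [ 344.3 -444.8 -124.6]
[ -0.1  -0.1 -52.6] [ 575.3 -781.7 -123.9]
```

>>> arm_command --targets '[0,0,0,0,0,-45,-1,0,0,0,0,0,-90,-1,0,0,0,0,0,-125,-1,0,0,-2,25,-30,-125,-1,0,0,-4,50,-65,-125,-1,0,0,-6,75,-100,-125,-1,0,0,-8,100,-130,-125,-1,0,0,-10,125,-160,-125,-1,0,0,-12,150,-195,-125,-1,0,0,-14,175,-230,-125,-1,0,0,-16,200,-260,-125,-1,0,0,-18,225,-295,-125,-1,0,0,-20,250,-325,-125,-1,0,0,-22,275,-360,-125,-1,0,0,-24,310,-400,-125,-1,0,0,-26,344,-445,-125,-1,0,0,-28,370,-485,-125,-1,0,0,-31,395,-520,-125,-1,0,0,-34,415,-550,-125,-1,0,0,-36,430,-575,-125,-1]'

```text
time: 2.1
tool_pos: [0.404, 0.1516, 0.3296]
ee_rot: [-3.141, 0.001, 0.928]
wrist_force: [0.7, -0.3, 0.1]
width: 0.0936
finger_force: 0.0
```

```bash
python3 go.py 180 0 69.5 .4827 .3896 .25
```

```text
t 2.1 tcp [0.404  0.1516 0.3296] rpy [-1.799e+02  1.000e-01  5.320e+01] w 0.0936 F [ 0.7 -0.3  0.1] 0.0
[ -0.1   0.1 -16.3] [237.8 -79.5  79.4]
```

>>> arm_command --targets '[0,0,-3,45,-15,0,-1,0,0,-6,90,-30,0,-1,0,0,-9,135,-45,0,-1,0,0,-12,180,-60,10,-1,0,0,-15,220,-74,40,-1,0,0,-16.3,238,-79.5,79,-1,0,0,-16.3,238,-79.5,79,-1,0,0,-16.3,238,-79.5,79,-1]'

```text
time: 2.9
tool_pos: [0.4834, 0.3866, 0.2498]
ee_rot: [-3.139, 0.004, 1.209]
wrist_force: [0.2, -0.4, 0.3]
width: 0.0939
finger_force: 0.0
```

```bash
python3 - <<'E'
from h import *
t=snap('top');C=cloud(t);hsv=cv2.cvtColor(t['color'],cv2.COLOR_RGB2HSV)
a=t['color'][150:260,110:230,::-1];b=snap('side');b=b['color'][90:200,200:320,::-1]
cv2.imwrite('pics/c2.png',cv2.resize(np.hstack([a,b]),None,fx=3.3,fy=3.3,interpolation=2))
E
python3 go.py 180 0 69.5 .4827 .3896 .071
```

```text
t 3.0 tcp [0.4846 0.3865 0.2541] rpy [ 1.799e+02 -1.000e-01  6.920e+01] w 0.0941 F [ 0.9  0.9 -0.5] 0.0
[ 0.1 -0.1 -0.3] [  1.7  -3.3 183.1]
```

View pics/c2.png

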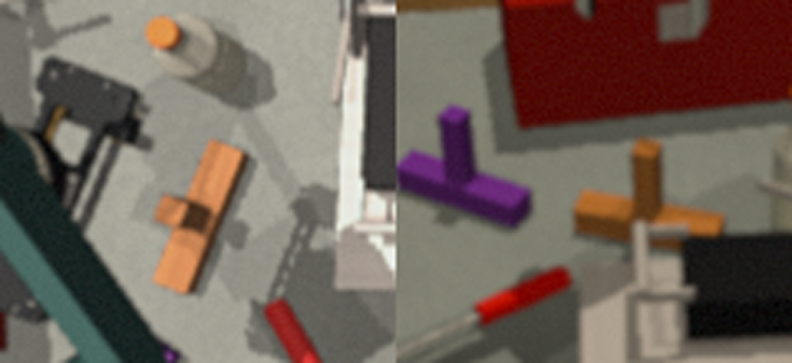

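The block stands clear, with its post at crop (185,210), and the gripper is above it (parallax shifts it left in the picture). I'll descend and grip.

>>> arm_command --targets '[0,0,0,2,-3,40,-1,0,0,0,2,-3,80,-1,0,0,0,2,-3,115,-1,0,0,0,2,-3,145,-1,0,0,0,2,-3,165,-1,0,0,0,2,-3,180,-1,0,0,0,2,-3,181,-1,0,0,0,2,-3,181,-1,0,0,0,2,-3,181,1,0,0,0,2,-3,181,1,0,0,0,2,-3,181,1,0,0,0,2,-3,181,1,0,0,0,2,-3,181,1,0,0,0,2,-3,181,1,0,0,0,2,-3,181,1,0,0,0,2,-3,181,1]'

```text
time: 4.6
tool_pos: [0.4818, 0.39, 0.0703]
ee_rot: [-3.142, 0.0, 1.209]
wrist_force: [0.9, -0.1, -0.1]
width: 0.0333
finger_force: 0.0
```

```bash
python3 go.py 180 0 69.5 .4827 .3896 .34; sleep 0; python3 -c "
from h import *
print(robot.get_obs()['tool_pos'])"
```

```text
t 4.6 tcp [0.4818 0.39   0.0703] rpy [-180.     0.    69.3] w 0.0333 F [ 0.9 -0.1 -0.1] 0.0
[-0.   0.  -0.2] [-1.000e-01  9.000e-01 -2.697e+02]
[0.48184262 0.3899911  0.07034238]
```

Not closed yet; wait a little more.

>>> arm_command --targets '[0,0,0,0,0,0,1,0,0,0,0,0,0,1,0,0,0,0,0,0,1,0,0,0,0,0,0,1]'

```text
time: 5.0
tool_pos: [0.4821, 0.3899, 0.0704]
ee_rot: [3.141, 0.0, 1.208]
wrist_force: [2.1, -0.8, -0.4]
width: 0.0257
finger_force: 30.0
```

```bash
python3 go.py 180 0 69.5 .4827 .3896 .34 180 0 88.4 .512 .084 .34
```

```text
t 5.0 tcp [0.4821 0.3899 0.0704] rpy [180.    0.   69.2] w 0.0257 F [ 2.1 -0.8 -0.4] 30.00012069940567
[ 0.   0.  -0.3] [-1.000e-01  7.000e-01 -2.696e+02]
[  0.    0.  -19.2] [-275.4  136.5 -269.5]
```

>>> arm_command --targets '[0,0,0,0,0,-20,1,0,0,0,0,0,-60,1,0,0,0,0,0,-100,1,0,0,0,0,0,-145,1,0,0,0,0,0,-190,1,0,0,0,0,0,-235,1,0,0,0,0,0,-265,1,0,0,-1,-15,8,-270,1,0,0,-3,-40,20,-270,1,0,0,-5,-72,36,-270,1,0,0,-7,-105,52,-270,1,0,0,-9,-138,68,-270,1,0,0,-12,-170,85,-270,1,0,0,-14,-203,101,-270,1,0,0,-16,-235,117,-270,1,0,0,-18,-260,129,-270,1,0,0,-19.2,-275,136.5,-270,1,0,0,-19.2,-275,136.5,-270,1,0,0,-19.2,-275,136.5,-270,1]'

```text
time: 6.9
tool_pos: [0.5118, 0.0849, 0.3399]
ee_rot: [-3.14, -0.001, 1.543]
wrist_force: [0.1, 0.3, -2.0]
width: 0.0259
finger_force: 30.0
```

```bash
python3 go.py 180 0 88.4 .512 .084 .163; python3 - <<'E'
from h import *
a=snap('top');b=snap('side')
cv2.imwrite('pics/c3.png',cv2.resize(np.hstack([a['color'][120:270,190:390,::-1],b['color'][130:280,220:420,::-1]]),None,fx=2,fy=2,interpolation=2))
E
```

```text
t 6.9 tcp [0.5118 0.0849 0.3399] rpy [-179.9   -0.    88.4] w 0.0259 F [ 0.1  0.3 -2. ] 29.999543130397797
[-0.1 -0.   0. ] [ -1.    0.5 176.9]
```

View pics/c3.png

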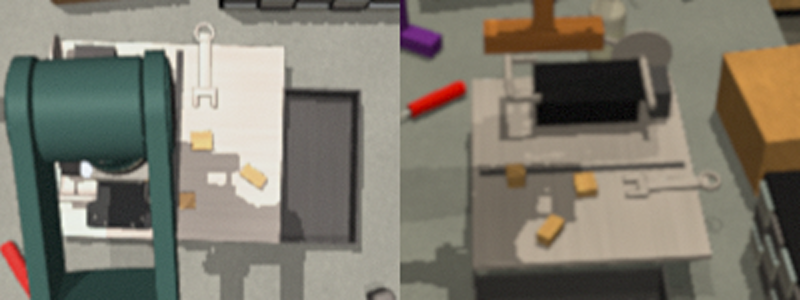

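The block is held level and parallel to the saw. The offcuts are undisturbed at (202,140), (252,176) and (187,200) in the left half. Now I'll lower it.

>>> arm_command --targets '[0,0,0,-1,0,40,1,0,0,0,-1,0,80,1,0,0,0,-1,0,120,1,0,0,0,-1,0,150,1,0,0,0,-1,0,165,1,0,0,0,-1,0,172,1,0,0,0,-1,0,176,1,0,0,0,-1,0,176,1,0,0,0,-1,0,176,1]'

```text
time: 7.9
tool_pos: [0.5131, 0.0836, 0.1663]
ee_rot: [3.138, -0.0, 1.544]
wrist_force: [0.6, 0.5, -1.9]
width: 0.0259
finger_force: 30.0
```

```bash
python3 go.py 180 0 88.4 .512 -.13 .163
```

```text
t 7.9 tcp [0.5131 0.0836 0.1663] rpy [179.8  -0.   88.5] w 0.0259 F [ 0.6  0.5 -1.9] 29.999499320983887
[ 0.2 -0.   0.1] [-213.6    4.6    3.3]
```

>>> arm_command --targets '[0,0,0,0,0,3,1,0,0,0,-10,0,3,1,0,0,0,-22,0,3,1,0,0,0,-34,1,3,1,0,0,0,-46,1,3,1,0,0,0,-58,1,3,1,0,0,0,-70,1,3,1,0,0,0,-82,1,3,1,0,0,0,-94,2,3,1,0,0,0,-106,2,3,1,0,0,0,-118,2,3,1,0,0,0,-130,2,3,1,0,0,0,-142,2,3,1,0,0,0,-154,3,3,1,0,0,0,-166,3,3,1,0,0,0,-178,3,3,1,0,0,0,-190,3,3,1,0,0,0,-202,3,3,1,0,0,0,-212,3,3,1,0,0,0,-212,3,3,1]'

```text
time: 9.9
tool_pos: [0.5092, -0.13, 0.1614]
ee_rot: [-3.141, 0.001, 1.542]
wrist_force: [-0.4, 0.6, -2.0]
width: 0.0256
finger_force: 30.0
```

```bash
python3 go.py 180 0 88.4 .512 -.13 .163; python3 - <<'E'
from h import *
for n in('top','side'):
    t=snap(n);hsv=cv2.cvtColor(t['color'],cv2.COLOR_RGB2HSV);C=cloud(t)
    o=cv2.inRange(hsv,(12,60,60),(32,255,255));N,l,st,ce=cv2.connectedComponentsWithStats(o)
    for i in range(1,N):
        P=np.median(C[l==i],0)
        if st[i,4]>8 and .35<P[0]<.75 and -.32<P[1]<.1: print(n,ce[i].round(),st[i,4],P.round(3))
    if n=='side':cv2.imwrite('pics/c4.png',cv2.resize(t['color'][180:330,220:420,::-1],None,fx=3,fy=3,interpolation=2))
E
```

```text
t 9.9 tcp [ 0.5092 -0.13    0.1614] rpy [-180.     0.    88.3] w 0.0256 F [-0.4  0.6 -2. ] 29.999377727508545
[-0.   0.  -0.1] [ 0.   2.8 -1.6]
top [330. 221.] 39 [ 0.463 -0.11   0.122]
side [299. 183.] 109 [ 0.506 -0.157  0.38 ]
side [312. 201.] 32 [ 0.542 -0.115  0.288]
side [296. 214.] 93 [ 0.508 -0.146  0.283]
side [315. 218.] 13 [ 0.544 -0.159  0.278]
side [297. 256.] 1515 [ 0.508 -0.136  0.12 ]
side [316. 280.] 189 [ 0.555 -0.148  0.044]
side [281. 293.] 183 [ 0.464 -0.178  0.04 ]
side [298. 293.] 222 [ 0.507 -0.176  0.038]
```

View pics/c4.png

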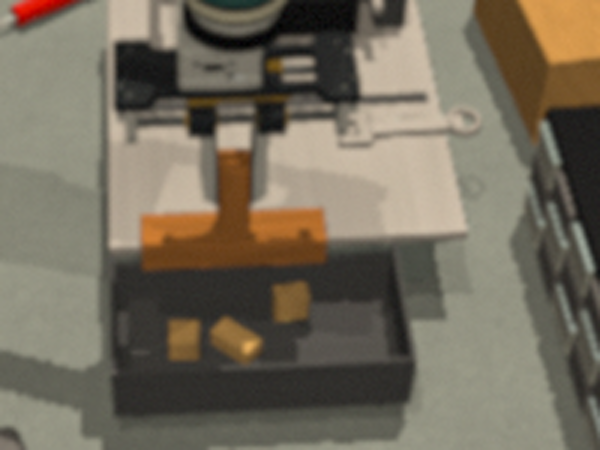

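All three offcuts lie in the tray: crop (292,300), (184,338), (237,338). I'll lift and stand the block on the bench in front of the saw.

```bash
python3 go.py 180 0 88.4 .509 -.13 .24 180 0 0 .31 -.08 .24 180 0 0 .31 -.08 .072; python3 - <<'E'
from h import *
C=cloud(snap('top')).reshape(-1,3)
k=(abs(C[:,0]-.31)<.1)&(abs(C[:,1]+.1)<.25)&(C[:,2]>.012)&(C[:,2]<.15)
H,_,_=np.histogram2d(C[k,0],C[k,1],bins=[np.arange(.22,.42,.04),np.arange(-.36,.17,.04)]);print(H.astype(int))
E
```

```text
t 10.0 tcp [ 0.5093 -0.1286  0.1614] rpy [-180.    -0.    88.4] w 0.0257 F [ 0.1  0.7 -1.7] 29.999518990516663
[-0. -0.  0.] [ -1.4  -0.3 -78.6]
[-0.  -0.  88.4] [  43.1 -200.6  -78.5]
[-0.  -0.  88.4] [  43.  -200.5   89.5]
[[  0   0   0   0   0   0   0   0   0   0   0   0   0]
 [  0 101  53   0   0   0   0   0   0   0   0   0   0]
 [  0  67  99   0   0   0   0   0   0   0   0   0   0]
 [  0   0   0   0   0   0   0   0   0   0   0   0   0]]
```

>>> arm_command --targets '[0,0,0,0,0,-30,1,0,0,0,0,0,-60,1,0,0,0,0,0,-80,1,0,0,4,2,-10,-80,1,0,0,12,6,-25,-80,1,0,0,20,10,-45,-80,1,0,0,28,14,-65,-80,1,0,0,35,18,-85,-80,1,0,0,43,22,-105,-80,1,0,0,50,26,-125,-80,1,0,0,58,30,-145,-80,1,0,0,66,34,-165,-80,1,0,0,74,38,-180,-80,1,0,0,82,41,-192,-80,1,0,0,88,43,-200,-80,1,0,0,88,43,-200,-60,1,0,0,88,43,-200,-25,1,0,0,88,43,-200,10,1,0,0,88,43,-200,45,1,0,0,88,43,-200,60,1]'

```text
time: 12.05
tool_pos: [0.3084, -0.0786, 0.0981]
ee_rot: [-3.139, 0.005, 0.009]
wrist_force: [-0.3, 0.1, -2.9]
width: 0.0258
finger_force: 30.0
```

```bash
python3 go.py 180 0 0 .31 -.08 .0715
```

```text
t 12.05 tcp [ 0.3084 -0.0786  0.0981] rpy [-179.9    0.3    0.5] w 0.0258 F [-0.3  0.1 -2.9] 29.9994894862175
[-0.1  0.3  0.5] [ 1.7  1.5 26.5]
```

>>> arm_command --targets '[0,0,0,0,0,12,1,0,0,0,0,0,22,1,0,0,0,0,0,26,1,0,0,0,0,0,28,1,0,0,0,0,0,28,1,0,0,0,0,0,28,1]'

```text
time: 12.65
tool_pos: [0.3112, -0.0804, 0.0742]
ee_rot: [3.141, -0.001, 0.008]
wrist_force: [0.2, -1.1, -2.6]
width: 0.0259
finger_force: 30.0
```

```bash
python3 go.py 180 0 0 .31 -.08 .0705
```

```text
t 12.65 tcp [ 0.3112 -0.0804  0.0742] rpy [ 1.8e+02 -1.0e-01  4.0e-01] w 0.0259 F [ 0.2 -1.1 -2.6] 29.999388456344604
[ 0.  -0.1  0.4] [-1.2 -0.4  3.7]
```

Down the last 4 mm, release, and rise clear.

>>> arm_command --targets '[0,0,0,0,0,2,1,0,0,0,0,0,3.5,1,0,0,0,0,0,4,1,0,0,0,0,0,4,1,0,0,0,0,0,4,-1,0,0,0,0,0,4,-1,0,0,0,0,0,4,-1,0,0,0,0,0,4,-1,0,0,0,0,0,4,-1,0,0,0,0,0,4,-1,0,0,0,0,0,4,-1,0,0,0,0,0,4,-1]'

```text
time: 13.85
tool_pos: [0.3106, -0.0801, 0.0694]
ee_rot: [3.142, 0.0, 0.008]
wrist_force: [0.3, 0.4, -0.6]
width: 0.0862
finger_force: 0.0
```

```bash
python3 go.py 180 0 0 .31 -.08 .25 180 0 88.4 .468 .168 .25
```

```text
t 13.85 tcp [ 0.3106 -0.0801  0.0694] rpy [180.    0.    0.4] w 0.0862 F [ 0.3  0.4 -0.6] 0.0
[0.  0.  0.4] [-6.000e-01 -1.000e-01 -1.806e+02]
[ -0.   0. -88.] [ 159.4 -246.9 -180.6]
```

>>> arm_command --targets '[0,0,0,0,0,-40,-1,0,0,0,0,0,-85,-1,0,0,0,0,0,-130,-1,0,0,0,0,0,-170,-1,0,0,0,0,0,-185,0.2,0,0,-5,10,-15,-185,0.2,0,0,-13,24,-37,-185,0.2,0,0,-21,39,-60,-185,0.2,0,0,-29,53,-82,-185,0.2,0,0,-37,68,-105,-185,0.2,0,0,-45,82,-127,-185,0.2,0,0,-53,97,-150,-185,0.2,0,0,-61,111,-172,-185,0.2,0,0,-69,126,-195,-185,0.2,0,0,-77,141,-218,-185,0.2,0,0,-84,153,-237,-185,0.2,0,0,-88,159.5,-247,-185,0.2,0,0,-88,159.5,-247,-185,0.2,0,0,-88,159.5,-247,-185,0.2]'

```text
time: 15.75
tool_pos: [0.468, 0.1679, 0.2542]
ee_rot: [-3.141, 0.001, 1.542]
wrist_force: [-0.4, -0.2, -0.6]
width: 0.0379
finger_force: 0.0
```

```bash
python3 go.py 180 0 88.4 .4685 .168 .18 180 0 88.4 .4685 .168 .134; python3 - <<'E'
from h import *
t=snap('side');C=cloud(t);hsv=cv2.cvtColor(t['color'],cv2.COLOR_RGB2HSV)
k=(abs(C[...,0]-.31)<.05)&(abs(C[...,1]+.08)<.1)&(C[...,2]>.015)
print('block',np.median(C[k],0),C[k].min(0),C[k].max(0))
cv2.imwrite('pics/c5.png',cv2.resize(t['color'][120:320,180:400,::-1],None,fx=3,fy=3,interpolation=2))
E
```

```text
t 15.75 tcp [0.468  0.1679 0.2542] rpy [-180.     0.    88.4] w 0.0379 F [-0.4 -0.2 -0.6] 0.0
[-0.  0. -0.] [ 0.1  0.6 74.2]
[-0.  0. -0.] [1.000e-01 6.000e-01 1.202e+02]
block [ 0.3174908  -0.09320869  0.0315125 ] [ 0.29625484 -0.15813974  0.01508412] [ 0.33299383 -0.00771235  0.11554252]
```

View pics/c5.png

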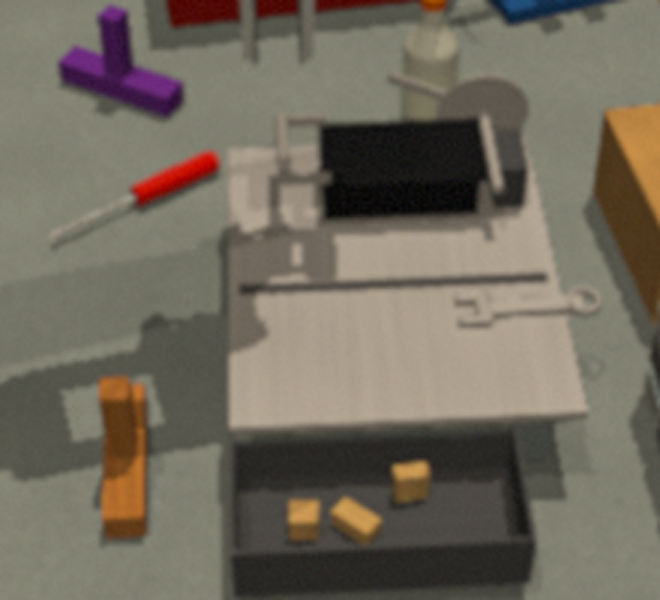

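The block stands upright at crop (120,460) and the offcuts are in the tray. The guard is shut, with the bar's near end around (280,150). Now I'll descend onto the bar and grip.

>>> arm_command --targets '[0,0,0,0,0.5,35,0.2,0,0,0,0,0.5,65,0.2,0,0,0,0,0.5,80,0.2,0,0,0,0,0.5,90,0.2,0,0,0,0,0.5,100,0.2,0,0,0,0,0.5,110,0.2,0,0,0,0,0.5,116,0.2,0,0,0,0,0.5,120,0.2,0,0,0,0,0.5,120,0.2]'

```text
time: 16.7
tool_pos: [0.4685, 0.1681, 0.1342]
ee_rot: [-3.141, 0.0, 1.544]
wrist_force: [0.6, 0.1, -0.0]
width: 0.0378
finger_force: 0.0
```

```bash
python3 go.py 180 0 88.4 .4685 .168 .134
```

```text
t 16.7 tcp [0.4685 0.1681 0.1342] rpy [-180.     0.    88.5] w 0.0378 F [ 0.6  0.1 -0. ] 0.0
[-0.   0.   0.1] [-0.1 -0.   0.2]
```

>>> arm_command --targets '[0,0,0,0,0,0,1,0,0,0,0,0,0,1,0,0,0,0,0,0,1,0,0,0,0,0,0,1,0,0,0,0,0,0,1,0,0,0,0,0,0,1]'

```text
time: 17.3
tool_pos: [0.4689, 0.1682, 0.1348]
ee_rot: [3.141, -0.0, 1.544]
wrist_force: [0.8, -0.1, 0.3]
width: 0.0111
finger_force: 30.0
```

```bash
python3 - <<'E'
# arc: grasp point follows bar, tool tilts with the guard; in tool axes (x=world+y, y=world+x, z=down)
from h import *
r=np.hypot(.195,.012);f=np.arctan2(.012,.195)
o=robot.get_obs();print(o['tool_pos'],o['width'],o['finger_force'],o['wrist_force'])
for k in np.linspace(0,1,9)[1:]:
    a=.415*k; dx=r*(np.cos(f)-np.cos(f+a)); dz=r*(np.sin(f+a)-np.sin(f))
    # TCP = grasp + .019*approach, approach (0,-1)->(-sin a,-cos a) in (x,z)
    dx-=.019*np.sin(a); dz+=.019*(1-np.cos(a))
    print(round(np.degrees(a),1),'y',round(dx*1e3,1),'z',round(-dz*1e3,1))
E
```

```text
[0.46891287 0.16818304 0.13476596] 0.011062029980688207 30.000023245811462 [ 0.79514665 -0.10232784  0.33919165]
3.0 y -0.1 z -10.1
5.9 y 0.3 z -20.2
8.9 y 1.3 z -30.3
11.9 y 2.7 z -40.3
14.9 y 4.7 z -50.2
17.8 y 7.2 z -60.1
20.8 y 10.2 z -69.7
23.8 y 13.7 z -79.2
```

>>> arm_command --targets '[1.5,0,0,0,0,-5,1,3,0,0,0,0,-10,1,4.5,0,0,0,0,-15,1,6,0,0,0,0.3,-20,1,7.5,0,0,0,0.8,-25,1,9,0,0,0,1.3,-30,1,10.5,0,0,0,2,-35,1,12,0,0,0,2.7,-40,1,13.5,0,0,0,3.7,-45,1,15,0,0,0,4.7,-50,1,16.5,0,0,0,6,-55,1,18,0,0,0,7.3,-60,1,19.5,0,0,0,8.8,-65,1,21,0,0,0,10.4,-70,1,22.5,0,0,0,12,-75,1,23.8,0,0,0,13.7,-79,1,23.8,0,0,0,13.7,-79,1,23.8,0,0,0,13.7,-79,1,23.8,0,0,0,13.7,-79,1,23.8,0,0,0,13.7,-79,1]'

```text
time: 19.3
tool_pos: [0.4828, 0.1678, 0.213]
ee_rot: [-2.728, -0.0, 1.544]
wrist_force: [2.6, 0.6, -7.4]
width: 0.0113
finger_force: 30.0
```

```bash
python3 go.py; python3 - <<'E'
from h import *
for n in('top','side'):
    t=snap(n);C=cloud(t).reshape(-1,3);c=t['color'].reshape(-1,3)
    k=(C[:,1]>.223)&(C[:,1]<.238)&(C[:,0]>.57)&(C[:,0]<.615)&(C[:,2]>.155)&(C[:,2]<.25)&(c.min(1)>100)
    g=(C[:,1]>.125)&(C[:,1]<.205)&(C[:,0]>.53)&(C[:,0]<.645)&(C[:,2]>.13)&(C[:,2]<.26)&(c.max(1)<90)
    for m,kk in(('idx',k),('guard',g)):
        if kk.sum()<10: print(n,m,kk.sum());continue
        v=cv2.fitLine(C[kk][:,[0,2]].astype(np.float32),cv2.DIST_HUBER,0,.001,.001).ravel();print(n,m,kk.sum(),v.round(3),np.arctan2(-v[1],v[0]).round(3))
    if n=='side':cv2.imwrite('pics/c6.png',cv2.resize(t['color'][120:320,180:400,::-1],None,fx=3,fy=3,interpolation=2))
E
```

```text
t 19.3 tcp [0.4828 0.1678 0.213 ] rpy [-156.3   -0.    88.4] w 0.0113 F [ 2.6  0.6 -7.4] 29.998735785484314
top idx 0
top guard 121 [ 0.918 -0.397  0.591  0.173] 0.408
side idx 14 [ 0.916 -0.4    0.592  0.176] 0.412
side guard 846 [ 0.926 -0.377  0.587  0.175] 0.387
```

View pics/c6.png

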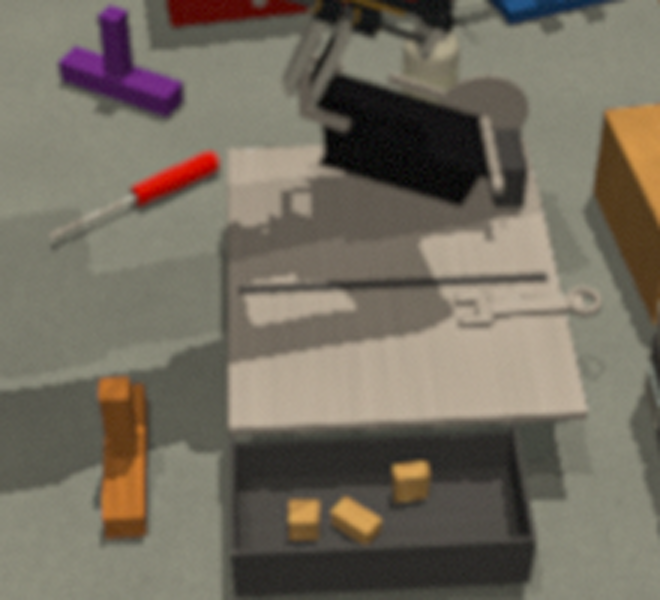

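The guard is held at about 0.40 rad and the index reads about 0.41, with edges parallel in the crop. I'll hold briefly, then hand in.

>>> arm_command --targets '[0,0,0,0,0,0,1,0,0,0,0,0,0,1,0,0,0,0,0,0,1,0,0,0,0,0,0,1,0,0,0,0,0,0,1]'

```text
time: 19.9
tool_pos: [0.483, 0.1678, 0.2133]
ee_rot: [-2.728, -0.0, 1.543]
wrist_force: [4.3, 2.3, -7.5]
width: 0.011
finger_force: 30.0
```

```bash
python3 go.py; python3 -c "
from bench import robot
print(robot.close_job())"
```

```text
t 19.9 tcp [0.483  0.1678 0.2133] rpy [-156.3   -0.    88.4] w 0.011 F [ 4.3  2.3 -7.5] 29.99893605709076
the job is handed in; nothing more can be done
None
```

I handed the job in at about 20 s: the three offcuts are in the tray, the push block stands released on the bench, and the gripper holds the guard at about 0.40 rad against the index arm's 0.41; the hand-in returned no verdict.

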